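# Check lacquered sleeves on the pin and hold the curing box open

## Task

Lacquer has built up in the bore of one of these two black sleeves: find the one that slides fully home on the pin stand and leave it there, and put the other in the small felt-lined rework tray. Then lift the lid of the curing box by its bar handle and hold it open at 60 degrees so that I can load the good sleeve with both hands; the lid falls shut by itself, so finish while still holding it. Leave the tape roll, the brush and the powder jar where they are.

Things in the scene. Friction and masses are not known exactly. Their poses are not given: they have to be found in the camera images.
- sleeve_a: one of two black lacquered tubes with gold bands, alike outside: diameter 28 mm, length 60 mm, 40 g, standing on the bench. One has an 18 mm bore and slides down the pin to the collar; the other, bored 13 mm, stops on the pin's nose with its lower end 40 mm above the collar. Which is which is not told. Origin: middle of the tube, 30 mm above its support; z along the tube.
- sleeve_b: one of two black lacquered tubes with gold bands, alike outside: diameter 28 mm, length 60 mm, 40 g, standing on the bench. One has an 18 mm bore and slides down the pin to the collar; the other, bored 13 mm, stops on the pin's nose with its lower end 40 mm above the collar. Which is which is not told. Origin: middle of the tube, 30 mm above its support; z along the tube.
- pin_stand: fixed dark wood block 70 mm (x) by 100 mm (y), 18 mm high, with one upright steel pin in its middle. Origin at the centre of its underside.
- pin_seat (a point): the point on the pin's axis at the top face of the steel collar (26 mm diameter) that a sleeve comes home on, 22 mm above the bench. From here the pin rises 45 mm, 16 mm in diameter, its top 8 mm tapering to an 8 mm flat nose; z points up the pin.
- tray: fixed shallow white rework tray with a grey felt floor, 120 mm (x) by 150 mm (y) outside, walls 4 mm thick and 22 mm high, floor 4 mm above the bench, empty at the start. Origin at the centre of its underside.
- curing_box: fixed wooden curing box 200 mm (x) by 320 mm (y), 110 mm high without its lid; its front, with the handle, looks to its own -x, the hinge is along the top of its +x side. Origin at the centre of its underside.
- lid (a joint): angle of the curing box's wooden lid in rad: 0 shut, 60 degrees = 1.047, free up to 1.9. Grows as the front edge rises. The lid (200 by 320 mm, 30 mm thick, about 0.4 to 0.75 kg) swings freely and falls shut when let go below about 1.5 rad. It starts shut.
- lid_handle (a point): middle of the lid's brass bar handle: round bar 10 mm thick along the box's y, 110 mm clear between its posts, 35 mm clear of the lid's front face, 125 mm above the bench when shut. In the lid's frame it lies 240 mm in front of the hinge axis and 15 mm above it. Can be pinched from straight above, closing along the box's x; the bar turns in the fingers as the lid rises.
- lid_hinge (a point): middle of the lid's hinge axis, at the top of the box's +x side, 110 mm above the bench; the axis runs along the box's y.
- tape_roll: roll of pale masking tape lying flat, 90 mm diameter, 24 mm high. A bystander: leave it where it is.
- brush: slim dusting brush with a black handle and white hair lying on the bench, 170 mm long, 10 mm thick. A bystander: leave it where it is.
- powder_jar: closed glass jar with a white cap, 52 mm diameter, 60 mm high. A bystander: leave it where it is.

How it is judged:
By the outcome, as a careful person would: the job done as asked, in the order asked, and still so for the second after the job is handed in, while the arm keeps its last pose, push and grip.
It also fails if it takes over 72 s, if anything falls off the work surface, if the arm or the gripper's body presses on something with over 40 N, if the wrist force passes 120 N, or if a joint passes its speed limit or range.

## Robot

A 6-joint arm with a two-finger parallel gripper is mounted at the origin on the work surface. World frame = base frame: x ahead of the robot, y to its left, z up, the work surface at z = 0. Lengths are in mm, angles in rad, forces in N, time in s.
With the tool pointing down it reaches from about 425 to 950 mm from the base axis. Payload 3.5 kg.
Tool frame: the origin (TCP) lies midway between the tips of the shut fingers; the grasp point (between the pads) lies 19 mm behind it; z points along the fingers, y is the line along which they close (so a half turn about z gives the same grasp; the last joint's range is limited). The gripper opens to 85 mm and grips with 20 to 120 N. Pads are 22 mm wide; open, the fingers measure 114 mm over their backs; the gripper's body (76 mm by 85 mm) begins 54 mm behind the grasp point. The pads swing forward as they close: fully open they stand 13 mm farther back than shut.
Start: joints at [1.027, 0.286, 1.577, -0, 1.279, -0.15], TCP at [258.961, 623.334, 231.325] pointing down, gripper open.
Joint ranges: [-2.77, 2.77], [-0.9, 2.22], [0.21, 2.48], [-1.53, 4.67], [0.24, 2.81], [-2.84, 2.84]. Speed limits (rad/s): [2.79, 2.79, 3.14, 3.14, 3.14, 3.14].

## Interface

Orientations are given as a unit quaternion [w, x, y, z].
In Python, from cell import * gives the robot as it stands. Calls block until the motion is done:
- move_to(position, orientation): joint-space move of the TCP to a pose.
- move_l(position, v=150, ori=None): straight line of the TCP; ori=None keeps the orientation; v is the mean speed in mm/s.
- move_joints(angles): joint-space move.
- gripper_to(opening, strength=None): finger opening in mm; strength is the grip in N (None keeps the last); returns when the fingers have stopped.
- sleep(seconds).
- ik(position, orientation): joint angles nearest the present ones, or None.
- sense(): the state.
- get_image(name): name is "scene" or "top" or "wrist"; returns a dict with "pixels" (420x560x3 uint8, red, green, blue), "fx", "fy", "cx", "cy" (pixels), "R" (3x3) and "t" (3): a world point X has camera coordinates R X + t; the wrist camera has in their place "hand_eye" (4x4, takes a point from camera to tool coordinates, whose origin is the TCP and whose axes are the flange's). Camera axes: x right, y down, z forward; pixel columns grow to the right and rows downward; lengths in mm; the calibration is good to about 2 mm. A picture is of the moment at which its call begins: read the wrist's pose just before it. There is no depth.
A pose or a line that the arm cannot do raises Unreachable and nothing moves.
- hand_in(): hands the job in; it is judged then, once.
The state is a dict: "clock": time; "joint_pos": joint angles; "joint_velocities": joint speeds; "tau": joint torques, N m; "eef_pos": TCP position; "ee_rot": TCP orientation; "wrist_force": force on the tool from outside, world axes, zero at the start; "moment": the same for the moment, N m; "opening": finger opening in mm; "grip_force": force on a finger pad.
Only numpy, scipy, OpenCV 4.12 (cv2) and the standard library are available. Lean on these libraries where they do the work, as an engineer would, in place of code of your own. Each camera call takes 0.05 s, during which the arm holds its last target. There are 200 camera calls.

## Working session

There is one attempt and no reset: what is moved stays moved. The work goes in short steps, each a Python script; the robot and the scene stay as the last script left them, time stands still between calls to the robot, and variables do not carry over. Pictures are saved under pics/ and viewed, at most 10 in all, crops included, and the job is handed in when it is done.

```bash
mkdir -p pics; ls; python3 - <<'E'
from cell import *
import cv2,pickle,numpy as np
s=sense();print(s)
d={}
for n in("top","scene"):
    g=get_image(n);d[n]=g;cv2.imwrite(f"pics/{n}0.png",g["pixels"][:,:,::-1]);print(n,{k:np.round(v,4).tolist() for k,v in g.items() if k!="pixels"})
pickle.dump(d,open("im0.pkl","wb"))
E
```

```text
pics
{'clock': 0.0, 'joint_pos': array([ 1.02698730e+00,  2.87187652e-01,  1.57821206e+00, -1.15695495e-05,
        1.27858944e+00, -1.49965967e-01]), 'joint_velocities': array([-2.07111454e-03,  6.36328810e-05,  4.07909975e-04, -5.89715089e-04,
       -2.86082538e-03, -1.33999406e-03]), 'tau': array([-8.98299477e-04, -4.05964887e+01, -2.92627466e+01, -2.06108748e-04,
        5.76778097e-03,  3.74026058e-06]), 'eef_pos': array([258.62797722, 622.76197322, 229.91353727]), 'ee_rot': array([-4.02163422e-04,  1.95649509e-01,  9.80673153e-01, -1.12875735e-03]), 'wrist_force': array([ 0.04517272,  0.50750028, -0.9916491 ]), 'moment': array([ 0.04185343,  0.02679308, -0.02235782]), 'grip_force': 0.0, 'opening': 85.27081796862592}
top {'fx': 417.5852, 'fy': 417.5852, 'cx': 282.8147, 'cy': 214.9715, 'R': [[-0.007, -0.9999, 0.0121], [-0.9965, 0.006, -0.0834], [0.0834, -0.0126, -0.9964]], 't': [-45.4617, 567.7417, 894.5631]}
scene {'fx': 437.3486, 'fy': 437.3486, 'cx': 284.6098, 'cy': 213.7321, 'R': [[-0.2734, 0.9617, 0.0205], [0.5311, 0.1687, -0.8304], [-0.802, -0.2161, -0.5568]], 't': [183.8038, -207.176, 1449.8119]}
```

View pics/top0.png

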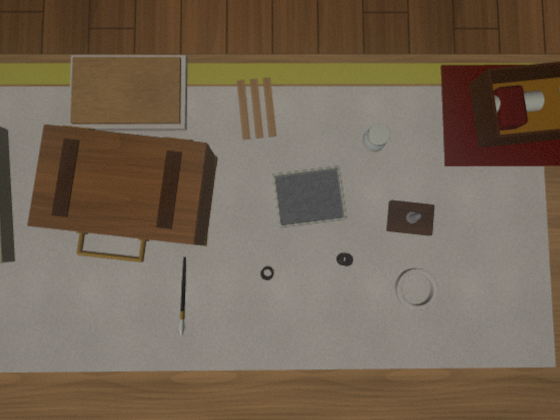

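View pics/scene0.png

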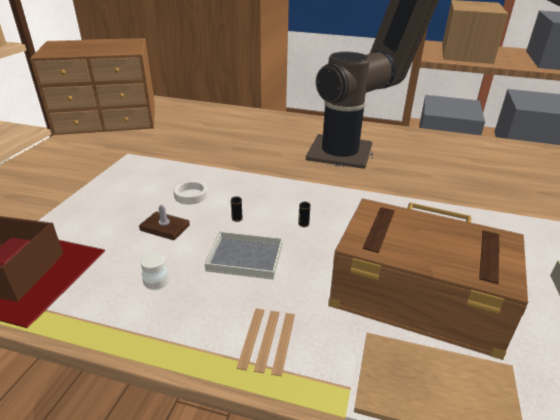

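The top view shows the pin stand at (411,218), the tray at (309,197), sleeves at (267,273) and (345,259), and the box with its handle bar at about (111,257). The tape roll is at (415,288), the brush at (183,295) and the jar at (376,138). Next I'll zoom in to measure.

```bash
cat > h.py <<'E'
import numpy as np,pickle,cv2
def bp(g,uv,z,R=None,t=None):
    R=np.array(g["R"]) if R is None else R; t=np.array(g["t"]) if t is None else t
    C=-R.T@t; d=R.T@np.array([(uv[0]-g["cx"])/g["fx"],(uv[1]-g["cy"])/g["fy"],1.])
    return C+d*(z-C[2])/d[2]
def pr(g,X):
    c=np.array(g["R"])@np.array(X,float)+np.array(g["t"]);return np.array([g["fx"]*c[0]/c[2]+g["cx"],g["fy"]*c[1]/c[2]+g["cy"]])
E
python3 - <<'E'
from h import *
d=pickle.load(open("im0.pkl","rb"));g=d["top"];p=g["pixels"][:,:,::-1]
print("C",-np.array(g["R"]).T@g["t"])
def crop(x0,y0,x1,y1,k,n):
    c=cv2.resize(p[y0:y1,x0:x1],None,fx=k,fy=k,interpolation=cv2.INTER_CUBIC)
    c=np.clip(c*1.5,0,255).astype(np.uint8)
    for x in range((x0+9)//10*10,x1,10):
        cv2.line(c,((x-x0)*k,0),((x-x0)*k,6),(0,0,255),1)
        if x%20==0: cv2.putText(c,str(x),((x-x0)*k-10,17),0,.35,(0,0,255),1)
    for y in range((y0+9)//10*10,y1,10):
        cv2.line(c,(0,(y-y0)*k),(6,(y-y0)*k),(0,0,255),1);cv2.putText(c,str(y),(8,(y-y0)*k+4),0,.35,(0,0,255),1)
    cv2.imwrite(n,c)
crop(255,155,440,285,4,"pics/c1.png");crop(25,120,225,268,4,"pics/c2.png")
for n,uv,z in[("s1",(267,273),60),("s2",(345,259),60),("hand",(111,260),125)]:print(n,bp(g,uv,z))
E
```

```text
C [490.85690492 -37.5800722  939.30173776]
s1 [443.03839231 -14.83627384  60.        ]
s2 [ 470.92126685 -178.56242742   60.        ]
hand [473.77709952 284.33401403 125.        ]
```

View pics/c1.png

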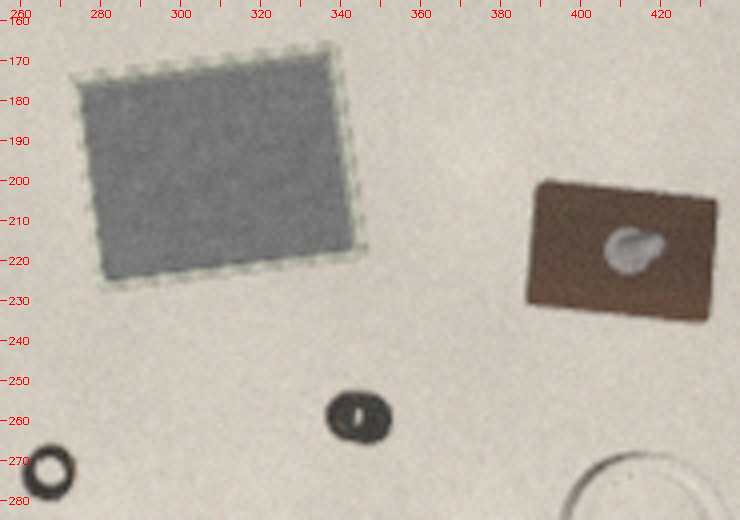

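View pics/c2.png

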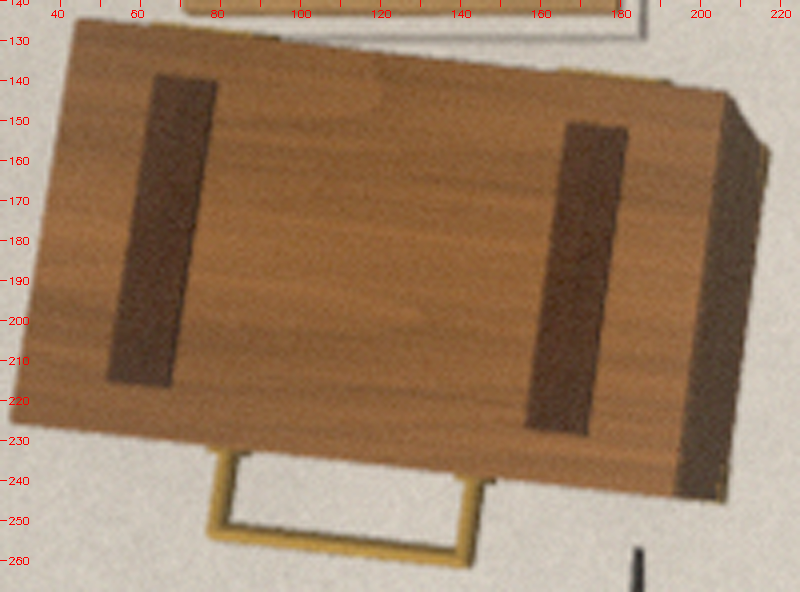

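The crops give these pixel positions:
- **Left sleeve:** top at (267,273), with a wide see-through bore.
- **Right sleeve:** top at about (346.5,259.7), with only a narrow lens of bore visible. It is probably the 13 mm one, and the pin will prove it.
- **Stand:** corners at about (389,200), (434,205), (432,235.5) and (387,231).
- **Handle bar:** runs from (308,288) to (372,294) in 4x crop terms, so its middle is about (110,256.5) in full-image pixels.

```bash
python3 - <<'E'
from h import *
from cell import ik,Unreachable
d=pickle.load(open("im0.pkl","rb"));g=d["top"]
c1=lambda x,y:(255+x/4-.4,155+y/4-.4); c2=lambda x,y:(25+x/4-.4,120+y/4-.4)
def quad(n,P,z,c):
    Q=np.array([bp(g,c(*p),z)[:2] for p in P]);  # TL TR BR BL
    ey=(Q[0]-Q[1]+Q[3]-Q[2])/2; ex=(Q[0]-Q[3]+Q[1]-Q[2])/2
    print(n,"centre",Q.mean(0).round(1),"x,y size",np.linalg.norm(ex).round(1),np.linalg.norm(ey).round(1),"yaw",np.degrees([np.arctan2(ex[1],ex[0]),np.arctan2(-ey[0],ey[1])]).round(2)); return Q.mean(0)
quad("stand",[(537,180),(717,200),(708,322),(527,303)],18,c1)
quad("tray",[(72,75),(337,44),(366,251),(102,288)],22,c1)
b=quad("lid",[(77,18),(727,92),(675,497),(10,422)],140,c2)
l=bp(g,c2(213,533),125);r=bp(g,c2(469,560),125);print("bar ends(lo edge)",l,r,np.linalg.norm(l-r))
print("bar mid",bp(g,c2(341,540),125))
print("collar",bp(g,c1(628,250),22),"nose",bp(g,c1(657,243),67))
print("s1",bp(g,c1(49,472),60),"s2",bp(g,c1(366,419),60),bp(g,c1(351,416),0))
s=d["scene"]
for n,X in[("s1",(443,-15,60)),("s2",(471,-181,60))]:print(n,"in scene",pr(s,X))
E
```

```text
stand centre [ 560.9 -332.1] x,y size 68.6 100.9 yaw [-6.29 -6.53]
tray centre [ 610.3 -108.5] x,y size 118.2 147.9 yaw [7.25 7.05]
lid centre [620.6 269.4] x,y size 197.7 317.9 yaw [-6.8  -6.83]
bar ends(lo edge) [487.97671937 348.40228368 125.        ] [474.11127698 225.0489671  125.        ] 124.13013818142109
bar mid [484.17096825 286.82642162 125.        ]
collar [ 561.15911261 -334.03173092   22.        ] nose [ 561.31061643 -334.92604629   67.        ]
s1 [443.86932673 -14.52639963  60.        ] s2 [ 470.17392115 -180.86065595   60.        ] [ 470.4961945  -182.24855202    0.        ]
s1 in scene [304.94419316 203.75907151]
s2 in scene [236.8050007  198.55230572]
```

```bash
cat >> h.py <<'E'
from cell import *
def q(th):
    f=np.radians(th+90)/2; return [0,np.cos(f),np.sin(f),0]
def st(m=""):
    s=sense();print(m,"t%.1f"%s["clock"],s["eef_pos"].round(1),"F",s["wrist_force"].round(1),"op %.1f g %.1f"%(s["opening"],s["grip_force"]),"j",s["joint_pos"].round(2));return s
E
python3 - <<'E'
from h import *
st(); move_to([444,-14.5,130],q(0));st("hover")
gripper_to(50); move_l([444,-14.5,23],v=150);st("down")
gripper_to(20,40);st("grip"); move_l([444,-14.5,150],v=200);st("up")
move_to([561,-333.5,135],q(-30));st("pin hover")
g=get_image("wrist");cv2.imwrite("pics/w1.png",g["pixels"][:,:,::-1])
g=get_image("scene");cv2.imwrite("pics/s1.png",cv2.resize(g["pixels"][120:260,90:330,::-1],None,fx=3,fy=3))
E
```

```text
t0.1 [258.6 622.9 230.1] F [ 0.2 -0.1 -0.3] op 85.5 g 0.0 j [ 1.03  0.29  1.58  0.    1.28 -0.15]
hover t2.5 [444.3 -14.1 130.2] F [-0.4 -0.2 -0.7] op 85.2 g 0.0 j [-0.26 -0.12  2.21  0.    1.05 -0.26]
down t3.8 [444.8 -14.7  23.7] F [0.3 1.1 0.4] op 49.6 g 0.0 j [-0.26  0.07  2.26 -0.    0.81 -0.26]
grip t4.1 [445.1 -14.7  24.2] F [-0.9  0.4  4.3] op 26.5 g 39.7 j [-0.26  0.07  2.26  0.    0.81 -0.26]
up t4.9 [443.  -14.2 148.6] F [ 0.5 -0.1 -1.1] op 26.0 g 39.3 j [-0.26 -0.15  2.2  -0.    1.1  -0.26]
pin hover t6.2 [ 561.  -332.1  134.8] F [ 0.6  0.7 -0.1] op 26.2 g 39.3 j [-0.69  0.33  1.71  0.    1.11 -0.17]
```

View pics/s1.png

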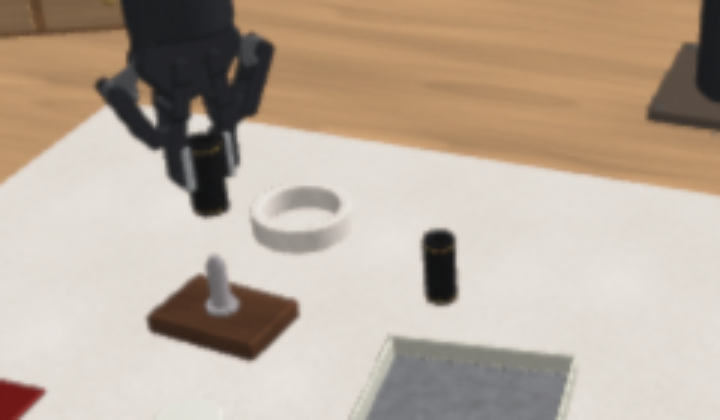

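The sleeve is held upright, with its lower end in the crop at (210,210) over the pin nose at (215,262). I'll lower it while watching the wrist force.

```bash
python3 - <<'E'
from h import *
F0=sense()["wrist_force"]
for z in [100,90,86,82,76,70,62,54,49,46.5,45]:
    move_l([561,-333.5,z],v=60); s=st(z)
    f=s["wrist_force"]-F0
    if abs(f[2])>12 or np.hypot(*f[:2])>15: print("STOP");break
E
```

```text
100 t7.0 [ 561.1 -333.6  100. ] F [-0.6 -0.8 -0.5] op 26.5 g 39.3 j [-0.69  0.37  1.73  0.    1.05 -0.17]
90 t7.3 [ 560.6 -333.2   89.3] F [ 0.3 -0.5 -0.7] op 26.5 g 39.3 j [-0.69  0.38  1.73 -0.    1.03 -0.17]
86 t7.6 [ 560.9 -333.5   85.8] F [ 0.  -0.4 -0.3] op 26.4 g 39.4 j [-0.69  0.39  1.73 -0.    1.02 -0.17]
82 t7.8 [ 561.3 -334.3   82. ] F [ 1.8 -2.6 -1.9] op 26.3 g 39.3 j [-0.69  0.39  1.73 -0.    1.02 -0.17]
76 t8.1 [ 561.2 -334.4   75.8] F [ 0.7 -4.3 -2.3] op 26.1 g 39.4 j [-0.69  0.4   1.74 -0.    1.   -0.17]
70 t8.3 [ 561.3 -334.4   69.8] F [ 0.8 -5.6 -1.2] op 26.3 g 39.5 j [-0.69  0.41  1.74 -0.    0.99 -0.17]
62 t8.6 [ 561.3 -334.5   61.4] F [ 2.  -5.4 -0.7] op 26.0 g 39.5 j [-0.69  0.42  1.74 -0.    0.98 -0.17]
54 t8.9 [ 561.2 -334.5   53.1] F [ 0.9 -7.1 -1.7] op 26.5 g 39.6 j [-0.69  0.43  1.74 -0.    0.97 -0.17]
49 t9.2 [ 561.3 -334.5   48.2] F [ 2.1 -6.4 -0.3] op 26.3 g 39.7 j [-0.69  0.44  1.74 -0.    0.96 -0.17]
46.5 t9.4 [ 561.5 -334.6   46.3] F [ 1.2 -6.   1.8] op 26.3 g 39.9 j [-0.69  0.44  1.74 -0.    0.96 -0.17]
45 t9.7 [ 561.5 -334.6   46.3] F [-1.2 -5.2  7.5] op 26.4 g 40.6 j [-0.69  0.44  1.74 -0.    0.96 -0.17]
```

It slid the full length and met the collar (contact at TCP 46.3, which puts the lower end at about 22). So this is the good sleeve. I'll release it and take the other one to the tray.

```bash
python3 - <<'E'
from h import *
gripper_to(50); st("rel"); move_l([561.3,-334.5,150],v=200)
move_to([470.4,-181.5,130],q(-20)); move_l([470.4,-181.5,23],v=150);st("down2")
gripper_to(20,40);st("grip2"); move_l([470.4,-181.5,120],v=200);st("up2")
move_to([610,-108.5,110],q(7)); move_l([610,-108.5,36],v=150)
for z in [32,30,28.5,27,26]:
    move_l([610,-108.5,z],v=40); s=st(z)
    if s["wrist_force"][2]>4: break
gripper_to(48); st("rel"); move_l([610,-108.5,170],v=200); move_to([520,150,230],q(0))
g=get_image("top");cv2.imwrite("pics/t2.png",cv2.resize(g["pixels"][120:320,240:450,::-1],None,fx=1.9,fy=1.9))
h=get_image("scene");a=cv2.resize(h["pixels"][150:290,120:320,::-1],None,fx=2,fy=2.714)
b=cv2.resize(g["pixels"][150:310,250:440,::-1],None,fx=2.1,fy=2.375);cv2.imwrite("pics/c3.png",np.hstack([a,b]));st("end")
E
```

```text
rel t10.0 [ 560.2 -332.    43.4] F [ 0.8  0.3 -1.2] op 49.8 g 0.0 j [-0.69  0.44  1.75  0.    0.96 -0.17]
down2 t12.3 [ 471.3 -182.3   23.8] F [ 0.3 -0.3  0.3] op 50.0 g 0.0 j [-0.57  0.2   2.12 -0.    0.83 -0.22]
grip2 t12.6 [ 471.4 -182.2   24.4] F [-0.6 -0.7  4.8] op 26.7 g 39.6 j [-0.57  0.19  2.12 -0.    0.83 -0.22]
up2 t13.3 [ 469.6 -181.   119. ] F [-0.4  0.6 -0.7] op 26.7 g 39.3 j [-0.57  0.03  2.08  0.    1.03 -0.22]
32 t14.8 [ 610.5 -108.7   32.9] F [ 0.1 -0.  -0.1] op 26.6 g 39.3 j [-0.34  0.4   1.83  0.    0.91 -0.46]
30 t15.1 [ 610.  -108.4   30.1] F [-0.4  0.4  0.9] op 26.4 g 39.3 j [-0.34  0.4   1.83  0.    0.91 -0.46]
28.5 t15.3 [ 610.  -108.5   28.5] F [-0.6 -0.1 -0.9] op 26.4 g 39.3 j [-0.34  0.4   1.83  0.    0.9  -0.46]
27 t15.6 [ 610.1 -108.5   28.4] F [-2.9  1.3  6. ] op 26.4 g 40.1 j [-0.34  0.4   1.83 -0.    0.91 -0.46]
rel t15.9 [ 609.8 -108.5   26.7] F [ 0.   0.2 -0.1] op 48.1 g 0.0 j [-0.34  0.41  1.83 -0.    0.9  -0.46]
end t18.0 [520.4 148.9 229.2] F [ 0.4  0.8 -0.3] op 48.1 g 0.0 j [ 0.09 -0.01  1.91 -0.    1.24  0.09]
```

View pics/c3.png

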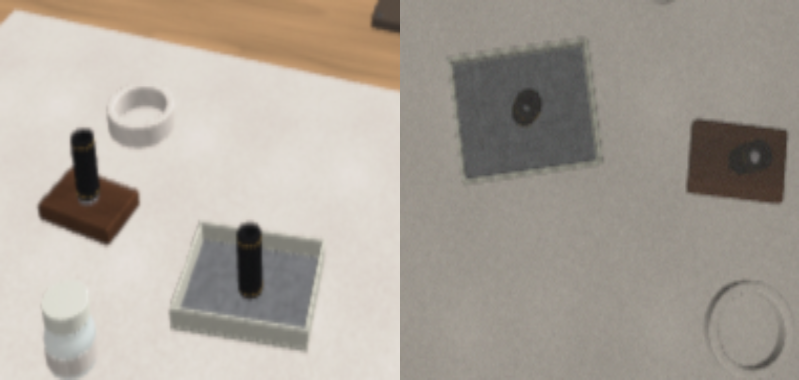

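Crops: the good sleeve sits down on the collar at (85,170), and the other stands in the middle of the tray at (249,260). Next is the lid.

```bash
python3 - <<'E'
from h import *
th=-6.8; ex=np.array([np.cos(np.radians(th)),np.sin(np.radians(th)),0]); B=np.array([483,286.4,106.])
gripper_to(32); move_to(B+[0,0,90],q(th)); st("hover"); move_l(B,v=120); st("down")
gripper_to(4,60); s=st("grip"); b0=s["eef_pos"]
# bar position across box x from the measured TCP; keep y and height as commanded
B0=B+ex*((b0-B)@ex); H=B0+ex*240-[0,0,15]; print("shift",(b0-B)@ex,H)
np.save("H.npy",np.r_[H,b0])
for L in range(3,31,3):
    a=np.radians(L)+np.arctan2(15,240); p=H+240.47*(-np.cos(a)*ex+[0,0,np.sin(a)])
    move_l(p,v=60); s=st(L)
    if np.linalg.norm(s["wrist_force"])>35: print("STOP");break
z=s["eef_pos"][2]-b0[2]+15;print("angle",np.degrees(np.arcsin(z/240.47)-np.arctan2(15,240)))
E
```

```text
hover t18.9 [483.1 286.4 196.1] F [ 0.9 -0.1 -0.3] op 32.0 g 0.0 j [ 0.35  0.07  1.89 -0.    1.18  0.47]
down t19.8 [483.8 286.5 106.9] F [0.2 0.7 1.1] op 32.1 g 0.0 j [ 0.35  0.18  1.95 -0.    1.01  0.47]
grip t20.1 [481.6 286.9 107.3] F [-6.2  0.7  6.2] op 7.7 g 58.5 j [0.36 0.17 1.95 0.   1.02 0.47]
shift -1.496532291733435 [719.825717   258.16024297  91.        ]
3 t20.5 [482.5 286.8 118.8] F [-0.7  2.7 -3.6] op 7.7 g 58.5 j [0.36 0.16 1.95 0.   1.04 0.47]
6 t20.9 [484.  286.6 130.7] F [-0.9  4.3 -4.2] op 7.8 g 58.5 j [0.35 0.15 1.94 0.   1.06 0.47]
9 t21.2 [486.3 286.2 143.3] F [-2.5  4.3 -2. ] op 7.9 g 58.5 j [0.35 0.13 1.92 0.   1.08 0.47]
12 t21.6 [489.1 285.9 155.2] F [-2.   5.  -2.8] op 7.8 g 58.5 j [0.35 0.13 1.91 0.   1.11 0.47]
15 t21.9 [492.7 285.5 167.5] F [-3.6  4.4 -1.8] op 7.8 g 58.5 j [0.35 0.12 1.89 0.   1.13 0.46]
18 t22.3 [496.6 285.1 179.1] F [-4.   5.  -1.2] op 8.0 g 58.5 j [0.34 0.11 1.88 0.   1.15 0.46]
21 t22.6 [501.4 284.5 191.1] F [-6.5  4.3 -0.2] op 7.8 g 58.5 j [0.34 0.11 1.86 0.   1.18 0.46]
24 t23.0 [506.5 283.9 202.2] F [-6.1  4.2 -1. ] op 7.9 g 58.6 j [0.34 0.11 1.84 0.   1.2  0.45]
27 t23.4 [512.6 283.2 213.8] F [-8.7  2.6  0.9] op 7.9 g 58.5 j [0.33 0.11 1.82 0.   1.22 0.45]
30 t23.7 [518.9 282.4 224.4] F [-8.1  4.6  2.5] op 7.6 g 58.7 j [0.33 0.11 1.79 0.   1.24 0.44]
angle 29.742274538949786
```

```bash
python3 - <<'E'
from h import *
v=np.load("H.npy");H=v[:3];b0=v[3:]
th=-6.8; ex=np.array([np.cos(np.radians(th)),np.sin(np.radians(th)),0]);H=H-1.5*ex
for L in list(range(33,61,3))+[60]:
    a=np.radians(L)+np.arctan2(15,240); p=H+240.47*(-np.cos(a)*ex+[0,0,np.sin(a)])
    move_l(p,v=60); s=st(L)
    if np.linalg.norm(s["wrist_force"])>40: print("STOP");break
sleep(.5);s=st("hold")
z=s["eef_pos"][2]-b0[2]+15;x=(H-s["eef_pos"])@ex;print("angle z",np.degrees(np.arcsin(z/240.47)-np.arctan2(15,240)),"x",np.degrees(np.arccos(x/240.47)-np.arctan2(15,240)))
g=get_image("scene");cv2.imwrite("pics/s3.png",g["pixels"][:,:,::-1])
E
```

```text
33 t24.1 [525.9 281.6 235.1] F [-5.   3.3  2. ] op 7.7 g 58.5 j [0.32 0.11 1.77 0.   1.26 0.44]
36 t24.4 [533.2 280.7 244.9] F [-5.5  3.1  1.7] op 7.8 g 58.6 j [0.32 0.12 1.75 0.   1.28 0.43]
39 t24.8 [541.6 279.7 255.3] F [-7.7  2.8  4. ] op 7.4 g 58.6 j [0.31 0.13 1.72 0.   1.3  0.43]
42 t25.1 [549.9 278.8 264.4] F [-8.   2.1  4. ] op 7.5 g 58.7 j [0.3  0.14 1.69 0.   1.32 0.42]
45 t25.5 [559.5 277.6 274. ] F [-7.9  3.   6.1] op 7.7 g 58.7 j [0.3  0.15 1.66 0.   1.33 0.42]
48 t25.9 [568.8 276.5 282.1] F [-7.9  3.   7.3] op 7.6 g 58.8 j [0.29 0.16 1.63 0.   1.35 0.41]
51 t26.2 [579.4 275.2 290.7] F [-8.9  1.8  8.1] op 7.6 g 58.8 j [0.29 0.17 1.6  0.   1.37 0.4 ]
54 t26.6 [589.5 274.  297.8] F [-8.1  2.4  8.1] op 7.8 g 58.8 j [0.28 0.19 1.57 0.   1.38 0.4 ]
57 t26.9 [600.9 272.7 305.2] F [-6.8  1.7  9.9] op 7.7 g 58.8 j [0.27 0.21 1.54 0.   1.39 0.39]
60 t27.3 [611.7 271.4 311.1] F [-7.8  2.1  9.1] op 7.9 g 58.9 j [0.27 0.23 1.51 0.   1.41 0.38]
60 t27.6 [611.5 271.4 311. ] F [-7.7  1.8  9.8] op 7.3 g 58.8 j [0.27 0.23 1.51 0.   1.41 0.38]
hold t28.1 [611.5 271.5 311. ] F [-7.3  2.3  8.7] op 7.5 g 58.8 j [0.27 0.23 1.51 0.   1.41 0.38]
angle z 61.85089009269574 x 59.82183566554506
```

View pics/s3.png

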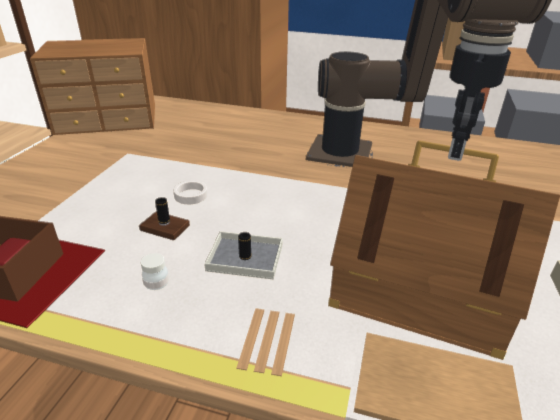

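The lid is open, with the bar still in the fingers at (457,155) and both sleeves in place. I'll check the angle by fitting a circle of known radius to the recorded arc.

```bash
python3 - <<'E'
from h import *
from scipy.optimize import least_squares
D=np.array([[481.6,286.9,107.3],[482.5,286.8,118.8],[484,286.6,130.7],[486.3,286.2,143.3],[489.1,285.9,155.2],[492.7,285.5,167.5],[496.6,285.1,179.1],[501.4,284.5,191.1],[506.5,283.9,202.2],[512.6,283.2,213.8],[518.9,282.4,224.4],[525.9,281.6,235.1],[533.2,280.7,244.9],[541.6,279.7,255.3],[549.9,278.8,264.4],[559.5,277.6,274],[568.8,276.5,282.1],[579.4,275.2,290.7],[589.5,274,297.8],[600.9,272.7,305.2],[611.6,271.4,311]])
t=np.radians(-6.8);x=D[:,:2]@[np.cos(t),np.sin(t)];z=D[:,2]
for free in(0,1):
    r=least_squares(lambda p:np.hypot(x-p[0],z-p[1])-(p[2] if free else 240.47),[x[0]+240,91,240.])
    c=r.x;an=np.degrees(np.arctan2(z-c[1],c[0]-x));print(c,"rms",np.sqrt(np.mean(r.fun**2)),"start",an[0],"end lid",an[-1]-3.58,"swept",an[-1]-an[0])
d=[get_image("scene"),get_image("top")];pickle.dump(d,open("im3.pkl","wb"))
# lid top-rear face corners predicted in scene for several angles
H=np.array([620.6+100*np.cos(t),269.4+100*np.sin(t),110]);ex=np.array([np.cos(t),np.sin(t),0]);ey=np.array([-np.sin(t),np.cos(t),0])
for L in(57,60,63):
    a=np.radians(L);f=-np.cos(a)*ex+np.array([0,0,np.sin(a)]);u=np.sin(a)*ex+np.array([0,0,np.cos(a)])
    print(L,[pr(d[0],H+200*f+30*u+s*160*ey).round(1).tolist() for s in(-1,1)],[pr(d[0],H+30*u+s*160*ey).round(1).tolist() for s in(-1,1)])
p=d[0]["pixels"][:,:,::-1];cv2.imwrite("pics/s4.png",cv2.resize(p[140:340,320:560],None,fx=3,fy=3,interpolation=cv2.INTER_CUBIC))
E
```

```text
[685.04371014  96.59481217 240.        ] rms 0.30982782811797394 start 2.5454915208715065 end lid 59.285244803093335 swept 60.319753282221825
[690.9457063   92.823102   247.14427764] rms 0.05730621589668551 start 3.3583416546232834 end lid 58.465853842614834 swept 58.68751218799155
57 [[356.1, 153.9], [559.9, 193.3]] [[329.6, 264.2], [526.8, 319.2]]
60 [[354.9, 154.0], [561.6, 194.0]] [[329.4, 265.0], [526.5, 320.1]]
63 [[353.6, 154.4], [563.2, 195.1]] [[329.2, 265.9], [526.3, 321.1]]
```

View pics/s4.png

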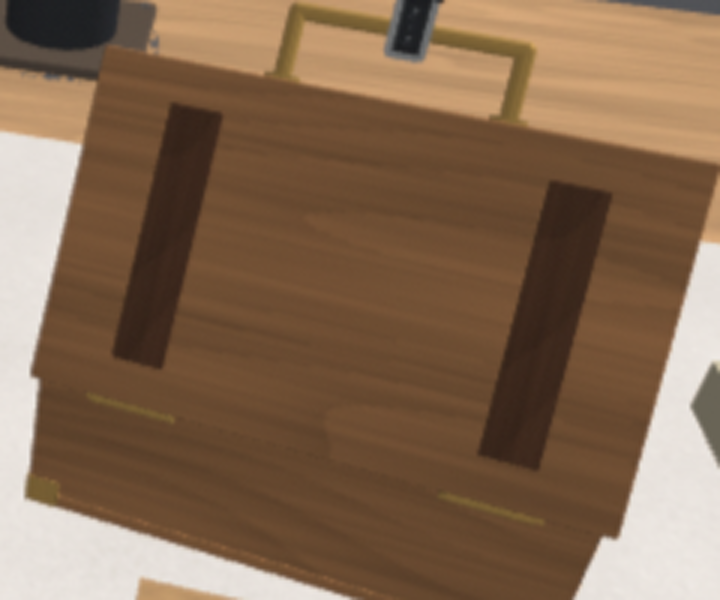

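Different estimates put the lid between 58.5 and 61.8 degrees. The corners here are at about (355.7,155) and (560,195) in full-image pixels. The top view should settle it.

```bash
python3 - <<'E'
from h import *
d=pickle.load(open("im3.pkl","rb"));p=d[1]["pixels"][:,:,::-1]
cv2.imwrite("pics/t4.png",np.clip(cv2.resize(p[110:260,20:220],None,fx=4,fy=4,interpolation=cv2.INTER_CUBIC)*1.5,0,255).astype(np.uint8))
E
```

```text
(no output)
```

View pics/t4.png

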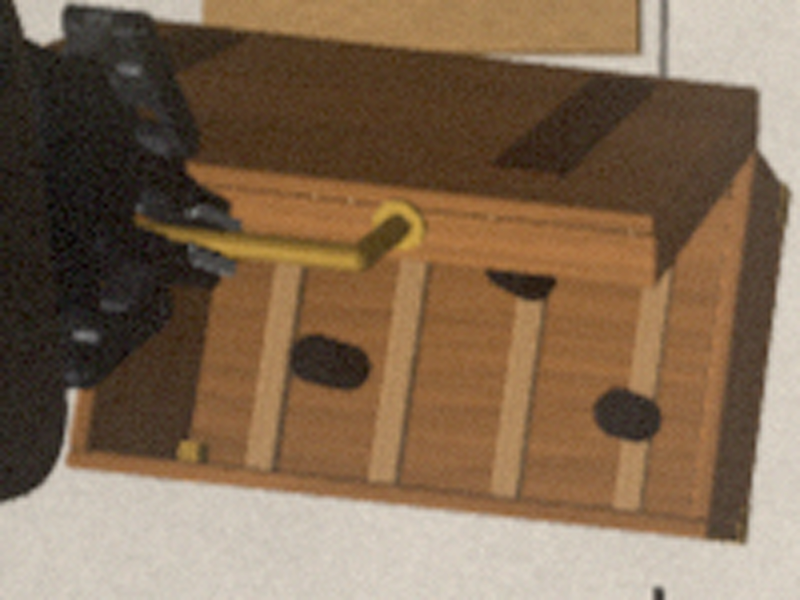

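The lid's visible corner, front-top (652,215) and front-bottom (655,286) in the crop, moves about 1.5 px per degree. I'll fit the box pose and lid angle to the corners in both the shut and open images.

```bash
python3 - <<'E'
from h import *
from scipy.optimize import least_squares
im=pickle.load(open("im3.pkl","rb"));S,T=im
c2=lambda x,y,y0:np.array([20+x/4-.4,y0+y/4-.4])
def pt(p,f,u,y,L):
    t=p[2];ex=np.array([np.cos(t),np.sin(t),0]);ey=np.array([-np.sin(t),np.cos(t),0])
    H=np.array([p[0],p[1],110])+100*ex
    return H+f*(-np.cos(L)*ex+[0,0,np.sin(L)])+u*(np.sin(L)*ex+np.array([0,0,np.cos(L)]))+y*ey
sh=[((0,30,160),c2(97,18,120)),((0,30,-160),c2(747,92,120)),((200,30,-160),c2(695,497,120)),((200,30,160),c2(30,422,120))]
op=[((200,30,-160),c2(652,215,110)),((200,0,-160),c2(655,286,110)),((0,30,-160),c2(756,90,110))]
sc=[((200,30,-160),np.array([355.3,154.6])),((200,30,160),np.array([559.6,194.6])),((0,30,-160),np.array([331,264.6])),((0,30,160),np.array([525.8,318.3]))]
def mk(use):
    def r(p):
        e=[pr(T,pt(p,*k,0))+p[4:6]-o for k,o in sh]+[pr(T,pt(p,*k,p[3]))+p[4:6]-o for k,o in op]
        if use: e+=[pr(S,pt(p,*k,p[3]))+p[6:8]-o for k,o in sc]
        return np.r_[np.ravel(e),p[4:8]/2]
    return r
for use in(0,1):
    r=least_squares(mk(use),[620,269,-.119,1.04,0,0,0,0]);p=r.x
    J=np.linalg.inv(r.jac.T@r.jac);print("pose",p[:3].round(3),"lid",np.degrees(p[3]).round(2),"sd/px",np.degrees(J[3,3]**.5).round(2),"off",p[4:].round(2),"res",r.fun[:-4].round(1))
st()
E
```

```text
pose [ 6.21617e+02  2.70728e+02 -1.19000e-01] lid 59.58 sd/px 0.5 off [0.29 0.62 0.   0.  ] res [-0.9 -0.5  0.3 -0.4 -0.   0.7 -1.   0.6  0.6 -0.1 -0.1  0.2  1.  -0.7]
pose [ 6.16418e+02  2.68794e+02 -1.18000e-01] lid 59.77 sd/px 0.46 off [-0.69 -1.95  0.23  1.23] res [-1.  -0.4  0.3 -0.5  0.1  0.8 -1.   0.9  0.9  0.1  0.1  0.3  0.9 -0.8
 -0.1 -0.4  1.  -0.9 -1.2  0.1  0.2  0.9]
 t28.2 [611.5 271.4 311. ] F [-7.3  2.7  9.7] op 7.4 g 58.8 j [0.27 0.23 1.51 0.   1.41 0.38]
```

The vision fit gives 59.6 to 59.8 degrees, within its roughly 0.5 degree uncertainty of the target, and the hold is steady with low forces. I'm handing it in.

```bash
python3 -c "
from cell import *
print(hand_in())"
```

```text
the job is handed in; nothing more can be done
None
```

The job is handed in at about 28 s on the robot's clock: the good sleeve is fully home on the pin, the other stands in the rework tray, and the arm is holding the curing box lid open at about 60° (59.6–59.8° measured from the images). I put the second sleeve in the tray without trying it on the pin, because the first had already slid home. The tape roll, brush and powder jar were not touched.

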